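# Shut the parts boxes and bring the blower to the circuit board

### The arm

A 6-joint arm with a two-finger parallel gripper is mounted at the origin on the work surface. World frame = base frame: x ahead of the robot, y to its left, z up, the work surface at z = 0. Lengths are in mm, angles in rad, forces in N, time in s.
With the tool pointing down it reaches from about 400 to 925 mm from the base axis. Payload 3.4 kg.
Tool frame: the origin (TCP) lies midway between the tips of the shut fingers; the grasp point (between the pads) lies 19 mm behind it; x points along the fingers, z is the direction in which the jaws open and shut, and the axes are right-handed (so a half turn about x gives the same grasp; the last joint's range is limited). The gripper opens to 85 mm and grips with 20 to 120 N. Pads are 22 mm wide; open, the fingers measure 114 mm over their backs; the gripper's body (76 mm by 85 mm) begins 54 mm behind the grasp point. The pads swing forward as they close: fully open they stand 13 mm farther back than shut.
Start: joints at [1.087, 0.307, 1.506, -0, 1.328, -0.073], TCP at [229.118, 527.386, 231.305] pointing down, gripper open.
Joint ranges: [-3.12, 3.12], [-1.05, 2.28], [0.14, 2.33], [-1.42, 4.57], [0.1, 2.73], [-2.68, 2.68]. Speed limits (rad/s): [2.57, 2.57, 3.14, 3.14, 3.14, 3.14].

### API

Orientations are given as [roll, pitch, yaw] about the fixed x, y, z axes, in that order (R = Rz(yaw) Ry(pitch) Rx(roll)).
In Python, from cell import sensors, camera, arm gives the robot as it stands.
- The arm moves only by the tool jog_arm, never from a script. Its argument "plan" is a list of rows, each an object of numbers: "claw": the closure, from -1 (fully open) to 1 (shut); "tx", "ty", "tz": the shift along the world's x, y, z in cm; "rx", "ry", "rz": the turn, a rotation vector about the world's x, y, z in degrees. In form: [{"claw": .., "tx": .., "ty": .., "tz": .., "rx": .., "ry": .., "rz": ..}, ...]. A call has exactly 5 rows; each row shifts and turns the commanded pose from where the row before left it; what a row does not reach is not made up. A row lasts 1/12 s, in which the tool goes at most 41.7 mm and 7.16 degrees, less where a joint would pass 70% of its speed; a pose out of reach is approached as far as the arm can. A call with a gripper value outside its range is refused whole. The fingers move at their own pace and stop on an object; the grip force is fixed at half the most. Time passes only in rows, so rows that do not move let the fingers close, or fill a call up. It gives the time, the measured TCP pose, the force and the opening at its end, in the units of the state.
- sensors.sense(): the state, without advancing time (a new reading comes with each control period).
- camera(name): name is "scene" or "top"; returns a dict with "frame" (420x560x3 uint8, blue, green, red), "range_z" (420x560 float32, mm along the optical axis (not along the pixel's ray), 0 where there is no reading), "intrinsics" (3x3 intrinsics, pixels), "k1" (the pictures are not rectified: a ray, as slopes to the right and down, at radius r is drawn at 1 + k1 r^2 times it, then the intrinsics apply), "camera_from_world" (4x4, takes a point from world to camera coordinates). Camera axes: x right, y down, z forward; pixel columns grow to the right and rows downward; lengths in mm; the calibration is good to about 2 mm. A picture is of the moment at which its call begins.
- arm.close_job(): hands the job in, once; it reports no verdict.
The state is a dict: "clock": time; "joints": joint angles; "joint_velocities": joint speeds; "joint_torque": joint torques, N m; "tool_pos": TCP position; "eef_rot": TCP orientation; "contact_force": force on the tool from outside, world axes, zero at the start; "wrist_torque": the same for the moment, N m; "gripper_width": finger opening in mm.
Only numpy, scipy, OpenCV 4.12 (cv2) and the standard library are available. Lean on these libraries where they do the work, as an engineer would, in place of code of your own. Each camera call takes 0.05 s, during which the arm holds its last target. There are 200 camera calls.

### The job

The circuit board in its low clamp is about to be blown clean, so the tiny parts beside it must not fly away: first press the hinged covers of both parts boxes down until their catches hold them shut. Then draw the cordless blower (the thick, square-bodied tool with a nozzle at its lower end) up out of its well in the tool stand and hold it over the board, leaning about halfway between upright and level with the nozzle downwards, the nozzle's tip above the middle of the board and 5 to 9 cm clear of it. Finish while holding it there, still and firmly in the gripper, and leave everything else on the bench where it is.

Things in the scene. Friction and masses are not known exactly. Their poses are not given: they have to be found in the camera images.
- box_a: White plastic parts box, fixed, open on top, 100 (x) by 80 (y) by 40 mm high. Origin: centre of its underside; z up; +x points to the cover's hinge side, -x to the catch. Hinge line: along y at x = +50 mm, z = 40.5 mm. It holds small flat shields. Its steel spring catch stands at x = -56 to -64 mm, 40 mm high: do not push on it.
- cover_a (a joint): Angle of the hinged cover of box_a, rad: 0 = fully shut, grows as it rises (starts 0.45 to 0.8). Its stiff hinge keeps it where it is left. Pressed down, it meets the catch at about 0.11 and snaps in below 0.06, then stays shut by itself (below 0.05). About 5 to 10 N on the press point does it, straight down from above at any starting angle.
- cover_a_press (a point): Point on the upper face of the cover of box_a, mid-width, 65 mm from the hinge line, good to press on; it moves with the cover. The cover is a flat grey plate 106 mm long from the hinge, 80 mm wide, 5 mm thick. When shut, its upper face is level, 45.5 mm above the bench, and this point lies at x = -15 mm of the box.
- box_b: White plastic parts box, fixed, open on top, 100 (x) by 80 (y) by 40 mm high. Origin: centre of its underside; z up; +x points to the cover's hinge side, -x to the catch. Hinge line: along y at x = +50 mm, z = 40.5 mm. It holds tiny screws. Its steel spring catch stands at x = -56 to -64 mm, 40 mm high: do not push on it.
- cover_b (a joint): Angle of the hinged cover of box_b, rad: 0 = fully shut, grows as it rises (starts 0.45 to 0.8). Its stiff hinge keeps it where it is left. Pressed down, it meets the catch at about 0.11 and snaps in below 0.06, then stays shut by itself (below 0.05). About 5 to 10 N on the press point does it, straight down from above at any starting angle.
- cover_b_press (a point): Point on the upper face of the cover of box_b, mid-width, 65 mm from the hinge line, good to press on; it moves with the cover. The cover is a flat grey plate 106 mm long from the hinge, 80 mm wide, 5 mm thick. When shut, its upper face is level, 45.5 mm above the bench, and this point lies at x = -15 mm of the box.
- stand: Fixed tool stand: base plate 70 (x) by 250 (y) by 6 mm with three upright square aluminium tubes (wells) in a row at y = -80, 0 and +80 mm. Each is 40 mm wide outside, 34 inside, rim 100 mm above the bench; 60 mm above the bench a shelf with a 20 mm hole carries the tool's shoulder. Origin: centre of its underside, z up.
- blower: Blower upright in one of the wells, grey plastic, 170 to 290 g. Origin: nozzle tip; +z along the tool away from the nozzle (up). Tapered black nozzle z = 0 to 45 mm, then square body 30 by 30 mm (sides along x, y) to z = 165 mm; centre of mass z = 100 mm. In the well the tip is 15 mm and the top 180 mm above the bench; raise it over 90 mm to clear the rim. 60 N grips it firmly.
- board: Circuit board in a low clamp, fixed to the bench: a dark steel base 160 (x) by 85 (y) mm with a green board 130 by 68 mm and two clamp bars on it; the board's upper face is 16 mm above the bench (parts on it to 18 mm). Origin: centre of the underside, z up, x along its long side.
- driver: Bystander: precision screwdriver, black round handle up to 24 mm thick, top 157 mm above the bench. It stands upright in another well of the stand; leave it there.
- brush: Bystander: slim wooden-handled cleaning brush, 24 mm thick at its shoulder and 10 mm above, top 175 mm above the bench. It stands upright in another well of the stand; leave it there.
- bottle: Bystander: round blue alcohol bottle, 56 mm across, 110 mm high. Origin: centre of underside.
- jar: Bystander: small round flux jar, 48 mm across, 45 mm high. Origin: centre of underside.
- spool: Bystander: solder wire spool lying flat, 52 mm across, 24 mm high. Origin: centre of underside.
- tin: Bystander: small steel bowl, 64 mm across, 22 mm high. Origin: centre of underside.
- screen: Bystander: black phone screen lying flat, 140 by 68 by 8 mm. Origin: centre of underside.
- tweezers: Bystander: steel tweezers lying flat, about 150 mm long, 9 mm wide, 6 mm high. Origin: underside, near the middle.
Not all that is in view belongs to the job. Leave any purple look-alike of the box_b alone.

How it is judged (in metres and radians):
On the way, in this order (a step that is already met when the one before it is completed fails the run):
1. both covers are pressed shut behind their catches (value of joint each of cover_a, cover_b below 0.05 rad), for 0.2 s.
2. the blower is drawn clear of its well (z of blower in the frame of stand above 0.105 m and contact force between the fingers and blower above 1 N), for 0.1 s.
At the end, for the whole second after the job is handed in: Both covers shut (below 0.05 rad), not pressed on; the fingers hold the blower, still (under 30 mm/s), touching neither stand nor board, leaning 25 to 65 degrees, nozzle down, its tip within 30 mm (level) of the board's centre and 30 to 110 mm above its face (all of step 1 and contact force between the fingers and box_a below 0.5 N and contact force between the fingers and box_b below 0.5 N and contact force between the fingers and blower above 1 N and contact force between blower and stand below 0.1 N and contact force between blower and board below 0.1 N and angle between blower's own z axis and vertical between 0.44 and 1.13 rad and horizontal distance between blower and board below 0.03 m and z of blower in the frame of board between 0.046 and 0.126 m and linear speed of blower below 0.03 m/s); the arm keeps its last pose, push and grip.
It fails at once if a bystander is moved by more than 3 cm (distance of any of driver, brush, bottle, jar, spool, tin, screen, tweezers from where it was at the start of the episode above 0.03 m).
It also fails if it takes over 64 s, if anything falls off the work surface, if the arm or the gripper's body presses on something with over 40 N, if the wrist force passes 120 N, or if a joint passes its speed limit or range.

## Working session

There is one attempt and no reset: what is moved stays moved. The work goes in short steps, Python scripts to look and compute and a tool call to move; the robot and the scene stay as the last step left them, time stands still between calls to the robot, and variables do not carry over. Pictures are saved under pics/ and viewed, about 8 in all and at most 12, crops included, and the job is handed in when it is done.

Besides the shell and the picture viewer there is one more tool, called after "Call:" as name(argument=value, ...), one argument or row to a line, values as JSON. jog_arm: Moves the arm, as the interface text tells. Its arguments: {"type":"object","properties":{"plan":{"type":"array","items":{"type":"object","properties":{"claw":{"type":"number"},"tx":{"type":"number"},"ty":{"type":"number"},"tz":{"type":"number"},"rx":{"type":"number"},"ry":{"type":"number"},"rz":{"type":"number"}}}}},"required":["plan"]}

```bash
mkdir -p pics; cat > h.py <<'E'
import numpy as np, cv2
from cell import sensors, camera, arm
def snap(n):
    c=camera(n); np.savez(''+n+'.npz',**{k:np.array(v) for k,v in c.items()}); return c
def load(n): return dict(np.load(''+n+'.npz'))
def cloud(c):
    K=c['intrinsics'];k1=float(c['k1']);d=c['range_z'];h,w=d.shape
    u,v=np.meshgrid(np.arange(w),np.arange(h))
    uv=np.stack([u,v],-1).reshape(-1,1,2).astype(float)
    s=cv2.undistortPoints(uv,K,np.array([k1,0,0,0.])).reshape(h,w,2)
    P=np.dstack([s*d[...,None],d]); T=np.linalg.inv(c['camera_from_world'])
    W=P@T[:3,:3].T+T[:3,3]; W[d==0]=np.nan; return W
E
python3 - <<'E'
from h import *
for n in('scene','top'):
    c=snap(n); cv2.imwrite(f'pics/{n}0.png',cv2.resize(c['frame'],(784,588)))
    T=np.linalg.inv(c['camera_from_world']);print(n,T.round(2).tolist(),c['k1'],c['intrinsics'])
print(sensors.sense())
E
```

```text
scene [[-0.44, 0.59, -0.68, 1119.03], [0.9, 0.28, -0.34, 316.8], [-0.02, -0.76, -0.65, 663.51], [0.0, 0.0, 0.0, 1.0]] -0.09212368008112753 [[378.88298832   0.         284.7506136 ]
 [  0.         378.88298832 203.43814546]
 [  0.           0.           1.        ]]
top [[0.02, -0.99, 0.17, 277.17], [-1.0, -0.01, 0.01, -6.55], [-0.01, -0.17, -0.99, 1346.82], [0.0, 0.0, 0.0, 1.0]] 0.03802128458671998 [[431.07791738   0.         275.71638799]
 [  0.         431.07791738 206.13814704]
 [  0.           0.           1.        ]]
{'clock': 0.1, 'joints': array([ 1.08749154e+00,  3.07498101e-01,  1.50750935e+00,  1.07591208e-05,
        1.32839151e+00, -7.34919954e-02]), 'joint_velocities': array([-0.00012638, -0.00335479, -0.0033551 ,  0.00038464,  0.00333022,
        0.00068174]), 'joint_torque': array([-9.32021030e-04, -4.58531213e+01, -2.52607656e+01, -2.92841105e-04,
        5.49947974e-03, -5.15803976e-06]), 'tool_pos': array([228.83522905, 526.84534602, 230.48579726]), 'eef_rot': array([ 3.06232103,  1.56898999, -2.05988333]), 'contact_force': array([ 0.2040254 , -0.07194424, -0.06300145]), 'wrist_torque': array([0.01622675, 0.01583968, 0.0417298 ]), 'gripper_width': 85.05211085555113}
```

View pics/scene0.png

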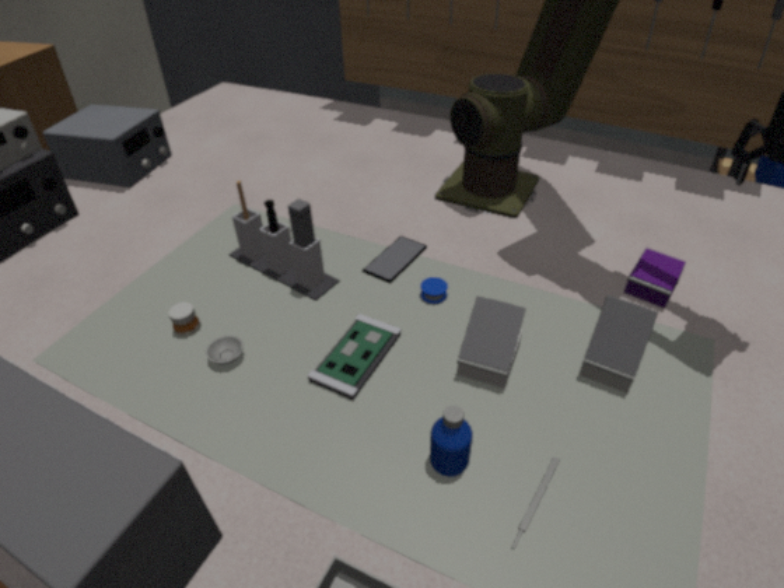

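View pics/top0.png

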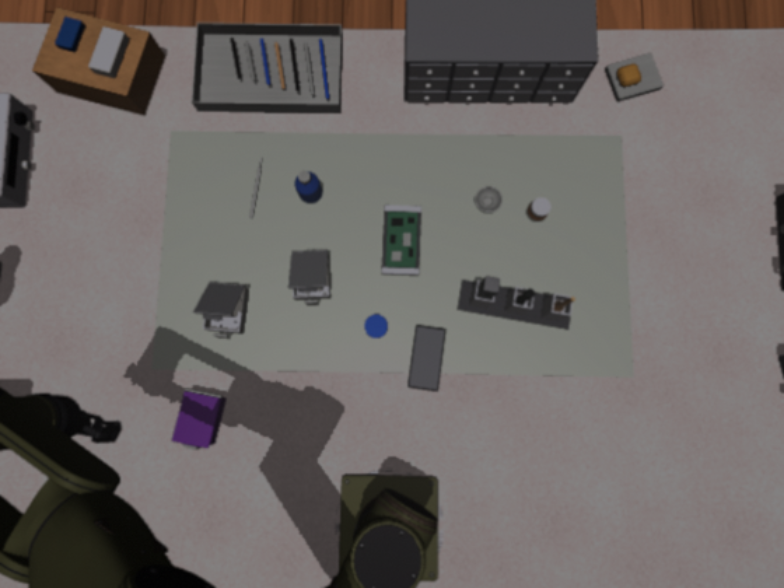

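The scene and top pictures show two white boxes with raised grey covers, at (310,272) and (224,305) in the top picture. The purple look-alike at (198,420) is not part of the job. The board is at (402,240). The stand holds the thick grey square blower in the well at (487,290), the black driver at (524,298) and the brush at (562,305). I'll measure these next.

```bash
python3 - <<'E'
from h import *
c=load('top');W=cloud(c);s=1.4
def reg(n,x0,y0,x1,y1,z0,z1):
    P=W[int(y0/s):int(y1/s),int(x0/s):int(x1/s)].reshape(-1,3);P=P[(P[:,2]>z0)&(P[:,2]<z1)]
    r=cv2.minAreaRect(P[:,:2].astype(np.float32))
    print(n,len(P),'med',np.median(P,0).round(1),'rect',np.round(r[0],1),np.round(r[1],1),round(r[2],1));return P
print('bench',np.nanmedian(W[200:215,240:255,2]))
reg('board',375,200,430,280,5,30)
reg('blowtop',470,270,505,310,160,195)
reg('standrim',455,270,580,330,90,112); reg('base',455,270,580,335,3,12)
for n,b in (('near board',(283,240,335,308)),('left',(190,275,252,340))):
    reg(n+' all',*b,8,140); P=reg(n+' cover',*b,50,140)
    m=np.c_[P[:,:2],np.ones(len(P))];k=np.ones(len(P),bool)
    for _ in range(6):
        q=np.linalg.lstsq(m[k],P[k,2],rcond=None)[0];k=abs(P[:,2]-m@q)<4
    g=np.hypot(*q[:2]);print(' plane tilt',np.arctan(g),'uphill dir deg',np.degrees(np.arctan2(q[1],q[0])),k.sum());
    up=q[:2]/g;sd=np.array([-up[1],up[0]]);Q=P[k]
    a=Q[:,:2]@up;b2=Q[:,:2]@sd;print(' along',np.percentile(a,[1,99]),'side',np.percentile(b2,[1,99]),'z',np.percentile(Q[:,2],[1,99]))
    # hinge line: upper face z=45.5 -> use plane
    mid=np.percentile(b2,[2,98]).mean(); zl=45.5
    ah=(zl-q[2])/g; hin=up*ah+sd*mid; print(' hinge',hin,'press', hin+up*65*np.cos(np.arctan(g)), 45.5+65*np.sin(np.arctan(g)),'shutpress',hin+up*65,'boxc',hin+up*50)
f=c['frame'];A=cv2.resize(f[170:245,130:245],None,fx=3.4,fy=3.4,interpolation=2);B=cv2.resize(f[185:240,320:420],(A.shape[1],int(55*A.shape[1]/100)),interpolation=2)
cv2.imwrite('pics/crop1.png',np.clip(np.vstack([A,B])*1.6,0,255).astype(np.uint8))
E
```

```text
bench -0.3966029296925626
board 1329 med [619.1 -17.9  14.4] rect [628.3 -19. ] [180.5 125.1] 1.0
blowtop 132 med [ 488.2 -192.7  178.7] rect [ 489.5 -193.9] [30.1 30.3] 80.6
standrim 230 med [ 472.  -271.6   98. ] rect [ 476.2 -273.9] [201.6  41.7] 80.8
base 901 med [ 468.  -259.6    5.4] rect [ 484.3 -279. ] [146.3 276.4] 0.8
near board all 916 med [527.1 180.   66.9] rect [543.5 182.5] [ 88.7 154. ] 88.2
near board cover 676 med [529.7 181.8  77.1] rect [532.4 183.1] [95.7 80.5] 2.9
 plane tilt 0.5356613149811554 uphill dir deg -176.4216804951738 589
 along [-587.35947407 -502.62580375] side [-187.71762449 -110.15019132] z [ 50.34567728 100.33246317]
 hinge [582.47621604 185.44207028] press [526.68965612 181.95346989] 78.67663936816358 shutpress [517.60293895 181.38523401] boxc [532.5736952  182.32142699]
left all 894 med [457.7 363.2  72.3] rect [450.6 367.3] [ 81.2 120. ] 84.7
left cover 618 med [460.3 366.5  90. ] rect [462.2 367.1] [80.2 85.2] 86.9
 plane tilt 0.7627274565518775 uphill dir deg 175.67662931026172 518
 along [-472.02588288 -401.57498072] side [-438.92291951 -361.9967893 ] z [ 51.51849364 118.15053905]
 hinge [505.96077979 363.30151159] press [459.10246677 366.84402779] 90.40822953094553 shutpress [441.14573943 368.201567  ] boxc [456.10305643 367.07078499]
```

View pics/crop1.png

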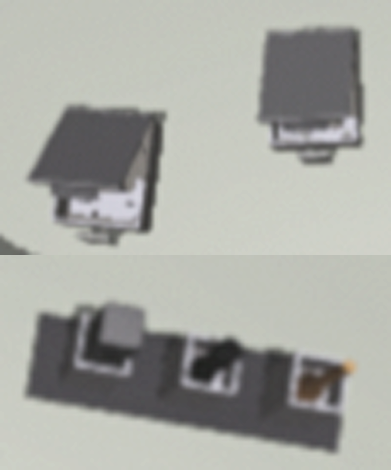

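The crop shows both covers rising toward the robot, with hinges on the far side and catches on the near side. The blower is the thick square tool in the left-hand well, at about (120,325) in the crop. Plane-fit angles of 0.54 and 0.76 rad and the 30x30 mm blower top match the description. I'll move toward the left box while shutting the claw.

Call:
jog_arm(
  plan=[
    {"claw": 1,"tx": 3.5,"ty": -2.7},
    {"claw": 1,"tx": 3.5,"ty": -2.7},
    {"claw": 1,"tx": 3.0,"ty": -2.6},
    {"claw": 1,"tx": 3.0,"ty": -2.6},
    {"claw": 1,"tx": 3.0,"ty": -2.6},
  ],
)

```text
validation failed for argument at $.pl...
```

Call:
jog_arm(
  plan=[
    {"claw": 1,"tx": 2.6,"ty": -1.4,"tz": -2},
    {"claw": 1,"tx": 2.6,"ty": -1.3,"tz": -2},
    {"claw": 1,"tz": -2},
    {"claw": 1,"tz": -2},
    {"claw": 1},
  ],
)

```text
validation failed for argument at $.pl...
```

```bash
python3 - <<'E'
from h import *
from scipy.spatial.transform import Rotation as R
s=sensors.sense();print({k:np.round(s[k],3) for k in('clock','tool_pos','joints','contact_force','gripper_width')})
M=R.from_euler('xyz',s['eef_rot']).as_matrix();print(M.round(3),'jaw az',np.degrees(np.arctan2(M[1,2],M[0,2])))
c=load('top');W=cloud(c);f=c['frame'].astype(int)
g=(f[...,1]>f[...,2]*1.35)&(f[...,1]>f[...,0]*1.1);g[:,:260]=0;g[:,320:]=0;g[:140]=0;g[205:]=0
P=W[g];print('green',len(P),cv2.minAreaRect(P[:,:2].astype(np.float32)),np.median(P,0))
P=W[135:205,262:312].reshape(-1,3);P=P[(P[:,2]>4.5)&(P[:,0]<715)]
import collections
m=((W[...,2]>5)&(W[...,2]<30)).astype(np.uint8);m[:,:255]=0;m[:,318:]=0;m[:130]=0;m[210:]=0
n,l,st,ce=cv2.connectedComponentsWithStats(m)
for i in range(1,n):
    if st[i,4]>300: print(st[i],cv2.minAreaRect(W[l==i][:,:2].astype(np.float32)))
E
```

```text
{'clock': np.float64(0.1), 'tool_pos': array([228.835, 526.845, 230.486]), 'joints': array([ 1.087,  0.307,  1.508,  0.   ,  1.328, -0.073]), 'contact_force': array([ 0.204, -0.072, -0.063]), 'gripper_width': np.float64(85.052)}
[[-0.001 -0.917  0.398]
 [-0.002  0.398  0.917]
 [-1.     0.    -0.002]] jaw az 66.51931562473095
green 586 ((620.6678466796875, -18.60619354248047), (66.6008529663086, 126.51847076416016), 88.10823822021484) [nan nan nan]
[ 272  144   29   53 1303] ((624.7714233398438, -18.26496124267578), (88.12683868408203, 172.4314422607422), 89.87467956542969)
```

Call:
jog_arm(
  plan=[
    {"claw": 1,"tx": 3.0,"ty": -2.2,"tz": 0,"rx": 0,"ry": 0,"rz": 0},
    {"claw": 1,"tx": 3.0,"ty": -2.2,"tz": 0,"rx": 0,"ry": 0,"rz": 0},
    {"claw": 1,"tx": 3.0,"ty": -2.2,"tz": 0,"rx": 0,"ry": 0,"rz": 0},
    {"claw": 1,"tx": 3.0,"ty": -2.2,"tz": 0,"rx": 0,"ry": 0,"rz": 0},
    {"claw": 1,"tx": 3.0,"ty": -2.2,"tz": 0,"rx": 0,"ry": 0,"rz": 0},
  ],
)

```text
clock: 0.52
tool_pos: [379.8, 416.1, 230.9]
eef_rot: [2.713, 1.57, -2.408]
contact_force: [-0.1, -0.1, -0.3]
gripper_width: 25.6
```

Call:
jog_arm(
  plan=[
    {"claw": 1,"tx": 3.0,"ty": -2.3,"tz": -2,"rx": 0,"ry": 0,"rz": 0},
    {"claw": 1,"tx": 3.0,"ty": -2.3,"tz": -2,"rx": 0,"ry": 0,"rz": 0},
    {"claw": 1,"tx": 0,"ty": 0,"tz": -2,"rx": 0,"ry": 0,"rz": 0},
    {"claw": 1,"tx": 0,"ty": 0,"tz": -2,"rx": 0,"ry": 0,"rz": 0},
    {"claw": 1,"tx": 0,"ty": 0,"tz": 0,"rx": 0,"ry": 0,"rz": 0},
  ],
)

```text
clock: 0.93
tool_pos: [435.6, 369.7, 147.9]
eef_rot: [2.607, 1.562, -2.517]
contact_force: [-1.2, -0.7, -0.7]
gripper_width: 0.1
```

Call:
jog_arm(
  plan=[
    {"claw": 1,"tx": 0.4,"ty": 0,"tz": -2,"rx": 0,"ry": 0,"rz": 0},
    {"claw": 1,"tx": 0,"ty": 0,"tz": -2,"rx": 0,"ry": 0,"rz": 0},
    {"claw": 1,"tx": 0,"ty": 0,"tz": -1.5,"rx": 0,"ry": 0,"rz": 0},
    {"claw": 1,"tx": 0,"ty": 0,"tz": -1.5,"rx": 0,"ry": 0,"rz": 0},
    {"claw": 1,"tx": 0,"ty": 0,"tz": -1,"rx": 0,"ry": 0,"rz": 0},
  ],
)

```text
clock: 1.35
tool_pos: [441.0, 372.8, 71.8]
eef_rot: [2.52, 1.57, -2.601]
contact_force: [0.2, 0.8, 0.5]
gripper_width: -0.0
```

Call:
jog_arm(
  plan=[
    {"claw": 1,"tx": 0,"ty": 0,"tz": -0.6,"rx": 0,"ry": 0,"rz": 0},
    {"claw": 1,"tx": 0,"ty": 0,"tz": -0.5,"rx": 0,"ry": 0,"rz": 0},
    {"claw": 1,"tx": 0,"ty": 0,"tz": -0.5,"rx": 0,"ry": 0,"rz": 0},
    {"claw": 1,"tx": 0,"ty": 0,"tz": -0.4,"rx": 0,"ry": 0,"rz": 0},
    {"claw": 1,"tx": 0,"ty": 0,"tz": 0,"rx": 0,"ry": 0,"rz": 0},
  ],
)

```text
clock: 1.77
tool_pos: [441.7, 372.8, 52.3]
eef_rot: [-0.277, 1.57, 0.884]
contact_force: [0.6, -0.4, 0.1]
gripper_width: -0.2
```

Call:
jog_arm(
  plan=[
    {"claw": 1,"tx": 0,"ty": -0.3,"tz": -0.4,"rx": 0,"ry": 0,"rz": 0},
    {"claw": 1,"tx": 0,"ty": 0,"tz": -0.3,"rx": 0,"ry": 0,"rz": 0},
    {"claw": 1,"tx": 0,"ty": 0,"tz": -0.1,"rx": 0,"ry": 0,"rz": 0},
    {"claw": 1,"tx": 0,"ty": 0,"tz": 0,"rx": 0,"ry": 0,"rz": 0},
    {"claw": 1,"tx": 0,"ty": 0,"tz": 0,"rx": 0,"ry": 0,"rz": 0},
  ],
)

```text
clock: 2.18
tool_pos: [442.1, 369.7, 45.5]
eef_rot: [-0.661, 1.569, 0.499]
contact_force: [-0.8, -1.7, 7.5]
gripper_width: -0.2
```

```bash
python3 - <<'E'
from h import *
s=sensors.sense();print({k:np.round(s[k],3) for k in('clock','tool_pos','contact_force')})
a=snap('scene')['frame'][190:300,300:480];b=snap('top')['frame'][165:250,125:250]
cv2.imwrite('pics/p1.png',np.clip(1.6*np.vstack([cv2.resize(a,(560,342),interpolation=2),cv2.resize(b,(560,250+0),interpolation=2)]),0,255).astype(np.uint8))
E
```

```text
{'clock': np.float64(2.183), 'tool_pos': array([442.1  , 369.681,  45.473]), 'contact_force': array([-0.78 , -1.694,  7.529])}
```

View pics/p1.png

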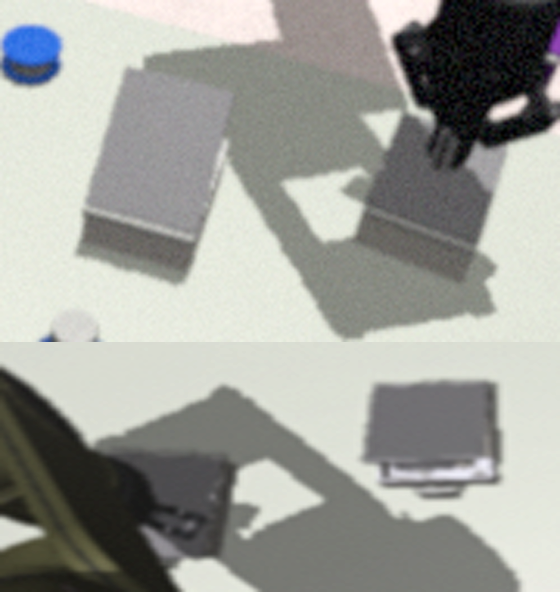

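The gripper is pressing the left cover, which is about level (scene crop around (430,190)). I'll press a little further until the force rises.

Call:
jog_arm(
  plan=[
    {"claw": 1,"tx": 0,"ty": 0,"tz": -0.2,"rx": 0,"ry": 0,"rz": 0},
    {"claw": 1,"tx": 0,"ty": 0,"tz": -0.1,"rx": 0,"ry": 0,"rz": 0},
    {"claw": 1,"tx": 0,"ty": 0,"tz": 0,"rx": 0,"ry": 0,"rz": 0},
    {"claw": 1,"tx": 0,"ty": 0,"tz": 0,"rx": 0,"ry": 0,"rz": 0},
    {"claw": 1,"tx": 0,"ty": 0,"tz": 0,"rx": 0,"ry": 0,"rz": 0},
  ],
)

```text
clock: 2.7
tool_pos: [442.1, 369.8, 45.1]
eef_rot: [-0.581, 1.568, 0.58]
contact_force: [-6.1, -2.4, 26.8]
gripper_width: -0.1
```

Hard stop at z = 45.1 with 27 N, so that cover is shut. Lifting and going to the second box.

Call:
jog_arm(
  plan=[
    {"claw": 1,"tx": 0,"ty": 0,"tz": 3,"rx": 0,"ry": 0,"rz": 0},
    {"claw": 1,"tx": 0,"ty": 0,"tz": 3.5,"rx": 0,"ry": 0,"rz": 0},
    {"claw": 1,"tx": 0.8,"ty": -2,"tz": 2,"rx": 0,"ry": 0,"rz": 0},
    {"claw": 1,"tx": 1.4,"ty": -3.5,"tz": 0,"rx": 0,"ry": 0,"rz": 0},
    {"claw": 1,"tx": 1.4,"ty": -3.5,"tz": 0,"rx": 0,"ry": 0,"rz": 0},
  ],
)

```text
clock: 3.12
tool_pos: [478.9, 279.8, 128.3]
eef_rot: [-0.807, 1.566, 0.357]
contact_force: [-0.4, -0.7, -0.5]
gripper_width: -0.1
```

Call:
jog_arm(
  plan=[
    {"claw": 1,"tx": 1.4,"ty": -3.5,"tz": 0,"rx": 0,"ry": 0,"rz": 0},
    {"claw": 1,"tx": 1.4,"ty": -3.5,"tz": 0,"rx": 0,"ry": 0,"rz": 0},
    {"claw": 1,"tx": 1.1,"ty": -2.8,"tz": 0,"rx": 0,"ry": 0,"rz": 0},
    {"claw": 1,"tx": 0,"ty": 0,"tz": 0,"rx": 0,"ry": 0,"rz": 0},
    {"claw": 1,"tx": 0,"ty": 0,"tz": 0,"rx": 0,"ry": 0,"rz": 0},
  ],
)

```text
clock: 3.53
tool_pos: [516.9, 179.7, 126.1]
eef_rot: [2.532, 1.57, -2.594]
contact_force: [0.6, 0.6, -0.3]
gripper_width: -0.1
```

Call:
jog_arm(
  plan=[
    {"claw": 1,"tx": 0,"ty": 0.1,"tz": -2,"rx": 0,"ry": 0,"rz": 0},
    {"claw": 1,"tx": 0,"ty": 0,"tz": -2,"rx": 0,"ry": 0,"rz": 0},
    {"claw": 1,"tx": 0,"ty": 0,"tz": -1.5,"rx": 0,"ry": 0,"rz": 0},
    {"claw": 1,"tx": 0,"ty": 0,"tz": -1,"rx": 0,"ry": 0,"rz": 0},
    {"claw": 1,"tx": 0,"ty": 0,"tz": -0.6,"rx": 0,"ry": 0,"rz": 0},
  ],
)

```text
clock: 3.95
tool_pos: [515.1, 183.3, 53.9]
eef_rot: [2.162, 1.568, -2.959]
contact_force: [0.5, 0.5, 0.6]
gripper_width: 0.2
```

Call:
jog_arm(
  plan=[
    {"claw": 1,"tx": 0,"ty": 0,"tz": -0.4,"rx": 0,"ry": 0,"rz": 0},
    {"claw": 1,"tx": 0,"ty": 0,"tz": -0.4,"rx": 0,"ry": 0,"rz": 0},
    {"claw": 1,"tx": 0,"ty": 0,"tz": -0.3,"rx": 0,"ry": 0,"rz": 0},
    {"claw": 1,"tx": 0,"ty": 0,"tz": -0.1,"rx": 0,"ry": 0,"rz": 0},
    {"claw": 1,"tx": 0,"ty": 0,"tz": 0,"rx": 0,"ry": 0,"rz": 0},
  ],
)

```text
clock: 4.37
tool_pos: [516.6, 183.2, 45.4]
eef_rot: [-0.491, 1.57, 0.671]
contact_force: [-4.8, 0.6, 12.4]
gripper_width: 0.2
```

Call:
jog_arm(
  plan=[
    {"claw": 1,"tx": 0,"ty": 0,"tz": -0.2,"rx": 0,"ry": 0,"rz": 0},
    {"claw": 1,"tx": 0,"ty": 0,"tz": 0,"rx": 0,"ry": 0,"rz": 0},
    {"claw": 1,"tx": 0,"ty": 0,"tz": 0,"rx": 0,"ry": 0,"rz": 0},
    {"claw": 1,"tx": 0,"ty": 0,"tz": 0,"rx": 0,"ry": 0,"rz": 0},
    {"claw": 1,"tx": 0,"ty": 0,"tz": 0,"rx": 0,"ry": 0,"rz": 0},
  ],
)

```text
clock: 4.78
tool_pos: [516.6, 183.2, 45.1]
eef_rot: [-0.655, 1.568, 0.506]
contact_force: [-7.4, -1.3, 26.9]
gripper_width: 0.2
```

Call:
jog_arm(
  plan=[
    {"claw": 1,"tx": 0,"ty": 0,"tz": 4,"rx": 0,"ry": 0,"rz": 0},
    {"claw": 1,"tx": 0,"ty": 0,"tz": 4,"rx": 0,"ry": 0,"rz": 0},
    {"claw": -1,"tx": 0,"ty": -2,"tz": 4,"rx": 0,"ry": 0,"rz": -7},
    {"claw": -1,"tx": 0,"ty": -3.4,"tz": 2,"rx": 0,"ry": 0,"rz": -7},
    {"claw": -1,"tx": 0,"ty": -3.4,"tz": 2,"rx": 0,"ry": 0,"rz": -7},
  ],
)

```text
clock: 5.2
tool_pos: [518.1, 96.2, 201.7]
eef_rot: [-0.689, 1.565, 0.102]
contact_force: [0.7, -0.8, -0.4]
gripper_width: 35.6
```

```bash
python3 - <<'E'
from h import *
s=sensors.sense();print({k:np.round(s[k],3) for k in('clock','tool_pos','contact_force')})
for n in('top','scene'):
    W=cloud(snap(n))
    for b,o,y in(('A',(456.1,367.1),-4.3),('B',(532.6,182.3),3.6)):
        c,sn=np.cos(np.radians(y)),np.sin(np.radians(y));d=W[...,:2]-o
        x=d@np.array([c,sn]);v=d@np.array([-sn,c]);m=(abs(x+5)<40)&(abs(v)<30)&(W[...,2]>30)&(W[...,2]<150)
        P=np.c_[x[m],np.ones(m.sum())]
        if m.sum()>20: print(n,b,m.sum(),'slope,z0',np.linalg.lstsq(P,W[m][:,2],rcond=None)[0].round(3))
E
```

```text
{'clock': np.float64(5.2), 'tool_pos': array([518.113,  96.191, 201.737]), 'contact_force': array([ 0.701, -0.807, -0.358])}
top A 509 slope,z0 [-2.0000e-03  4.4338e+01]
top B 467 slope,z0 [-1.0000e-03  4.4548e+01]
scene A 675 slope,z0 [-6.0000e-03  4.5934e+01]
scene B 690 slope,z0 [-4.00e-03  4.52e+01]
```

Both covers are level and shut in both cameras (slopes under 0.01 rad). Now to the blower.

Call:
jog_arm(
  plan=[
    {"claw": -1,"tx": -0.3,"ty": -3.2,"tz": 1.5,"rx": 0,"ry": 0,"rz": -6.8},
    {"claw": -1,"tx": -0.3,"ty": -3.2,"tz": 1.5,"rx": 0,"ry": 0,"rz": -6.8},
    {"claw": -1,"tx": -0.3,"ty": -3.2,"tz": 0,"rx": 0,"ry": 0,"rz": -6.8},
    {"claw": -1,"tx": -0.3,"ty": -3.2,"tz": 0,"rx": 0,"ry": 0,"rz": -6.8},
    {"claw": -1,"tx": -0.3,"ty": -3.2,"tz": 0,"rx": 0,"ry": 0,"rz": -6.8},
  ],
)

```text
clock: 5.72
tool_pos: [501.8, -64.9, 228.9]
eef_rot: [-0.212, 1.569, -0.015]
contact_force: [-0.4, -0.1, -0.3]
gripper_width: 85.3
```

Call:
jog_arm(
  plan=[
    {"claw": -1,"tx": -0.3,"ty": -3.2,"tz": 0,"rx": 0,"ry": 0,"rz": -6.8},
    {"claw": -1,"tx": -0.3,"ty": -3.2,"tz": 0,"rx": 0,"ry": 0,"rz": -6.8},
    {"claw": -1,"tx": -0.3,"ty": -3.2,"tz": 0,"rx": 0,"ry": 0,"rz": -6.8},
    {"claw": -1,"tx": -0.3,"ty": -3.2,"tz": 0,"rx": 0,"ry": 0,"rz": 0},
    {"claw": -1,"tx": 0,"ty": 0,"tz": 0,"rx": 0,"ry": 0,"rz": 0},
  ],
)

```text
clock: 6.13
tool_pos: [490.0, -197.2, 228.5]
eef_rot: [-1.118, 1.567, -1.276]
contact_force: [0.2, 0.4, -0.5]
gripper_width: 85.1
```

```bash
cat >> h.py <<'E'
from scipy.spatial.transform import Rotation as R
def pose():
    s=sensors.sense();M=R.from_euler('xyz',s['eef_rot']).as_matrix()
    print({k:np.round(s[k],2).tolist() for k in('clock','tool_pos','joints','contact_force','gripper_width')},'x',M[:,0].round(3),'z',M[:,2].round(3),'jaw az',np.degrees(np.arctan2(M[1,2],M[0,2])).round(1));return s,M
E
python3 - <<'E'
from h import *
pose()
c=snap('top');W=cloud(c);m=(W[...,2]>160)&(W[...,2]<190)&(abs(W[...,0]-489)<30)&(abs(W[...,1]+194)<30)
print(m.sum(), cv2.minAreaRect(W[m][:,:2].astype(np.float32)) if m.sum()>5 else '')
c=snap('scene');W=cloud(c);m=(W[...,2]>110)&(W[...,2]<190)&(abs(W[...,0]-489)<30)&(abs(W[...,1]+194)<35)
P=W[m];print(len(P),np.percentile(P,[2,98],axis=0).round(1)); t=P[P[:,2]>175]; print(len(t),cv2.minAreaRect(t[:,:2].astype(np.float32)) if len(t)>3 else '')
cv2.imwrite('pics/p2.png',np.clip(1.6*cv2.resize(c['frame'][60:270,100:380],None,fx=2.6,fy=2.6,interpolation=2),0,255).astype(np.uint8))
E
```

```text
{'clock': 6.13, 'tool_pos': [490.05, -197.17, 228.46], 'joints': [-0.46, 0.24, 1.61, -0.0, 1.29, -0.3], 'contact_force': [0.16, 0.43, -0.5], 'gripper_width': 85.08} x [ 0.001 -0.004 -1.   ] z [ 0.988 -0.157  0.002] jaw az -9.0
76 ((489.47503662109375, -191.8365478515625), (25.31711196899414, 29.13636016845703), 83.94754791259766)
441 [[ 479.  -208.1  112.4]
 [ 507.  -177.5  181.3]]
102 ((491.2221374511719, -192.46893310546875), (30.27777099609375, 29.119577407836914), 85.47039794921875)
```

View pics/p2.png

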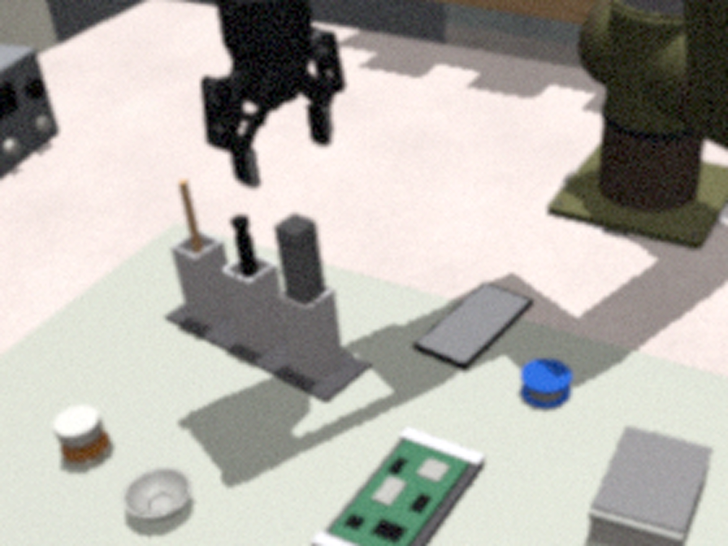

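The picture shows the open gripper above the blower (top at (297,225)), with jaws across the row. I'll shift y by +3 mm and descend.

Call:
jog_arm(
  plan=[
    {"claw": -1,"tx": 0,"ty": 0.3,"tz": -2,"rx": 0,"ry": 0,"rz": 0},
    {"claw": -1,"tx": 0,"ty": 0,"tz": -2.2,"rx": 0,"ry": 0,"rz": 0},
    {"claw": -1,"tx": 0,"ty": 0,"tz": -2.2,"rx": 0,"ry": 0,"rz": 0},
    {"claw": -1,"tx": 0,"ty": 0,"tz": -2.2,"rx": 0,"ry": 0,"rz": 0},
    {"claw": -1,"tx": 0,"ty": 0,"tz": -2,"rx": 0,"ry": 0,"rz": 0},
  ],
)

```text
clock: 6.65
tool_pos: [489.6, -186.9, 121.5]
eef_rot: [1.797, 1.57, 1.645]
contact_force: [0.6, -0.1, -0.5]
gripper_width: 85.2
```

Call:
jog_arm(
  plan=[
    {"claw": -1,"tx": 0,"ty": 0,"tz": 0,"rx": 0,"ry": 0,"rz": 0},
    {"claw": 1,"tx": 0,"ty": 0,"tz": 0,"rx": 0,"ry": 0,"rz": 0},
    {"claw": 1,"tx": 0,"ty": 0,"tz": 0,"rx": 0,"ry": 0,"rz": 0},
    {"claw": 1,"tx": 0,"ty": 0,"tz": 0,"rx": 0,"ry": 0,"rz": 0},
    {"claw": 1,"tx": 0,"ty": 0,"tz": 0,"rx": 0,"ry": 0,"rz": 0},
  ],
)

```text
clock: 7.07
tool_pos: [490.7, -189.2, 124.1]
eef_rot: [-0.275, 1.568, -0.43]
contact_force: [-0.5, 0.2, 0.5]
gripper_width: 38.7
```

Call:
jog_arm(
  plan=[
    {"claw": 1,"tx": 0,"ty": 0,"tz": 0,"rx": 0,"ry": 0,"rz": 0},
    {"claw": 1,"tx": 0,"ty": 0,"tz": 0,"rx": 0,"ry": 0,"rz": 0},
    {"claw": 1,"tx": 0,"ty": 0,"tz": 0,"rx": 0,"ry": 0,"rz": 0},
    {"claw": 1,"tx": 0,"ty": 0,"tz": 0,"rx": 0,"ry": 0,"rz": 0},
    {"claw": 1,"tx": 0,"ty": 0,"tz": 0,"rx": 0,"ry": 0,"rz": 0},
  ],
)

```text
clock: 7.48
tool_pos: [490.5, -189.4, 124.0]
eef_rot: [-0.157, 1.568, -0.312]
contact_force: [-0.7, 1.2, 7.0]
gripper_width: 29.3
```

Gripped at 29.3 mm. Drawing it straight up.

Call:
jog_arm(
  plan=[
    {"claw": 1,"tx": 0,"ty": 0,"tz": 1,"rx": 0,"ry": 0,"rz": 0},
    {"claw": 1,"tx": 0,"ty": 0,"tz": 2,"rx": 0,"ry": 0,"rz": 0},
    {"claw": 1,"tx": 0,"ty": 0,"tz": 2,"rx": 0,"ry": 0,"rz": 0},
    {"claw": 1,"tx": 0,"ty": 0,"tz": 2,"rx": 0,"ry": 0,"rz": 0},
    {"claw": 1,"tx": 0,"ty": 0,"tz": 2,"rx": 0,"ry": 0,"rz": 0},
  ],
)

```text
clock: 7.9
tool_pos: [488.9, -188.9, 213.7]
eef_rot: [2.909, 1.57, 2.753]
contact_force: [0.4, 0.5, -2.6]
gripper_width: 29.2
```

Call:
jog_arm(
  plan=[
    {"claw": 1,"tx": 0,"ty": 0,"tz": 2,"rx": 0,"ry": 0,"rz": 0},
    {"claw": 1,"tx": 0,"ty": 0,"tz": 2,"rx": 0,"ry": 0,"rz": 0},
    {"claw": 1,"tx": 0,"ty": 0,"tz": 1,"rx": 0,"ry": 0,"rz": 0},
    {"claw": 1,"tx": 0,"ty": 0,"tz": 0,"rx": 0,"ry": 0,"rz": 0},
    {"claw": 1,"tx": 0,"ty": 0,"tz": 0,"rx": 0,"ry": 0,"rz": 0},
  ],
)

```text
clock: 8.32
tool_pos: [489.4, -189.1, 262.6]
eef_rot: [-0.404, 1.57, -0.559]
contact_force: [-0.2, -0.4, -3.2]
gripper_width: 29.2
```

```bash
python3 - <<'E'
from h import *
pose()
c=snap('scene');W=cloud(c)
m=(W[...,2]>110)&(W[...,2]<300)&(abs(W[...,0]-490)<60)&(abs(W[...,1]+190)<45)
P=W[m]
for z in range(110,300,15):
    q=P[(P[:,2]>z)&(P[:,2]<z+15)]
    if len(q): print(z,len(q),np.percentile(q,[5,95],axis=0)[:,:2].round(0).tolist())
cv2.imwrite('pics/p3.png',np.clip(1.6*cv2.resize(c['frame'][20:230,100:380],None,fx=2.6,fy=2.6,interpolation=2),0,255).astype(np.uint8))
E
```

```text
{'clock': 8.32, 'tool_pos': [489.36, -189.06, 262.65], 'joints': [-0.45, 0.21, 1.56, -0.0, 1.37, -0.29], 'contact_force': [-0.24, -0.4, -3.21], 'gripper_width': 29.22} x [ 0. -0. -1.] z [ 0.988 -0.155  0.   ] jaw az -8.9
155 19 [[488.0, -196.0], [494.0, -188.0]]
170 25 [[487.0, -197.0], [495.0, -187.0]]
185 22 [[487.0, -196.0], [497.0, -185.0]]
200 89 [[480.0, -206.0], [505.0, -177.0]]
215 95 [[481.0, -206.0], [504.0, -177.0]]
230 97 [[480.0, -206.0], [505.0, -178.0]]
245 99 [[481.0, -207.0], [506.0, -177.0]]
260 104 [[473.0, -193.0], [516.0, -174.0]]
275 144 [[471.0, -196.0], [518.0, -175.0]]
290 92 [[469.0, -196.0], [518.0, -174.0]]
```

View pics/p3.png

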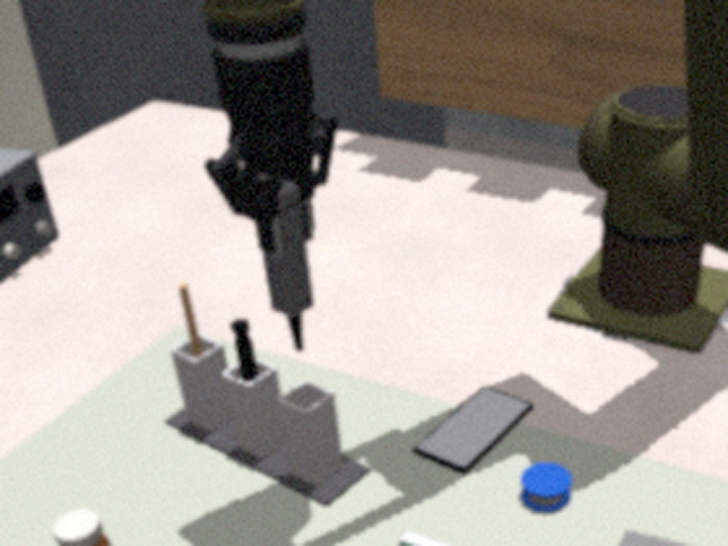

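The blower hangs straight in the gripper, its well at (310,400) is empty, and the tip is at z of about 155 (108 mm below the TCP). The brush and driver are untouched. Moving to the board and tilting 45°.

Call:
jog_arm(
  plan=[
    {"claw": 1,"tx": 0.6,"ty": 2,"tz": 0,"rx": 0,"ry": 0,"rz": 0},
    {"claw": 1,"tx": 0.7,"ty": 2.4,"tz": 0,"rx": 0,"ry": -3,"rz": 0},
    {"claw": 1,"tx": 0.7,"ty": 2.4,"tz": 0,"rx": 0,"ry": -5,"rz": 0},
    {"claw": 1,"tx": 0.7,"ty": 2.4,"tz": 0,"rx": 0,"ry": -5,"rz": 0},
    {"claw": 1,"tx": 0.7,"ty": 2.4,"tz": 0,"rx": 0,"ry": -5,"rz": 0},
  ],
)

```text
clock: 8.78
tool_pos: [522.8, -71.8, 260.7]
eef_rot: [0.159, 1.256, 0.004]
contact_force: [0.4, -0.3, -2.9]
gripper_width: 29.1
```

Call:
jog_arm(
  plan=[
    {"claw": 1,"tx": 0.7,"ty": 2.4,"tz": 0,"rx": 0,"ry": -5,"rz": 0},
    {"claw": 1,"tx": 0.7,"ty": 2,"tz": -1,"rx": 0,"ry": -5,"rz": 0},
    {"claw": 1,"tx": 0.7,"ty": 1.3,"tz": -1.5,"rx": 0,"ry": -5,"rz": 0},
    {"claw": 1,"tx": 0,"ty": 0,"tz": -1.5,"rx": 0,"ry": -5,"rz": 0},
    {"claw": 1,"tx": 0,"ty": 0,"tz": -1,"rx": 0,"ry": -4,"rz": 0},
  ],
)

```text
clock: 9.2
tool_pos: [539.1, -9.9, 211.5]
eef_rot: [0.168, 0.878, 0.021]
contact_force: [-1.3, 2.9, -3.8]
gripper_width: 29.2
```

Call:
jog_arm(
  plan=[
    {"claw": 1,"tx": 0,"ty": 0,"tz": -1,"rx": 0,"ry": -3,"rz": 0},
    {"claw": 1,"tx": 0,"ty": 0,"tz": -1,"rx": 0,"ry": 0,"rz": 0},
    {"claw": 1,"tx": 0,"ty": 0,"tz": -1,"rx": 0,"ry": 0,"rz": 0},
    {"claw": 1,"tx": 0,"ty": 0,"tz": 0,"rx": 0,"ry": 0,"rz": 0},
    {"claw": 1,"tx": 0,"ty": 0,"tz": 0,"rx": 0,"ry": 0,"rz": 0},
  ],
)

```text
clock: 9.62
tool_pos: [545.8, -7.3, 192.3]
eef_rot: [0.181, 0.849, 0.037]
contact_force: [-0.3, 0.2, -1.6]
gripper_width: 29.0
```

```bash
python3 - <<'E'
from h import *
s,M=pose();print('tip est',s['tool_pos']+108*M[:,0])
c=snap('scene');W=cloud(c)
m=(W[...,2]>40)&(abs(W[...,0]-600)<70)&(abs(W[...,1]+18)<30);P=W[m]
for x in range(530,670,10):
    q=P[(P[:,0]>x)&(P[:,0]<x+10)]
    if len(q): print(x,len(q),np.percentile(q,[5,95],axis=0)[:,1:].round(0).tolist())
t=snap('top')
cv2.imwrite('pics/p4.png',np.clip(1.6*np.hstack([cv2.resize(c['frame'][80:330,160:400],(400,417),interpolation=2),cv2.resize(t['frame'][110:250,210:344],(400,417),interpolation=2)]),0,255).astype(np.uint8))
E
```

```text
{'clock': 9.62, 'tool_pos': [545.78, -7.26, 192.34], 'joints': [-0.19, 0.11, 2.22, 0.94, 0.19, -0.93], 'contact_force': [-0.3, 0.18, -1.63], 'gripper_width': 29.0} x [ 0.66   0.024 -0.751] z [ 0.744 -0.153  0.65 ] jaw az -11.6
tip est [617.10504967  -4.64858301 111.28402247]
530 309 [[-28.0, 196.0], [2.0, 307.0]]
540 295 [[-26.0, 189.0], [2.0, 282.0]]
550 177 [[-26.0, 176.0], [3.0, 228.0]]
560 153 [[-26.0, 161.0], [4.0, 217.0]]
570 133 [[-26.0, 149.0], [4.0, 188.0]]
580 118 [[-25.0, 145.0], [3.0, 176.0]]
590 127 [[-24.0, 137.0], [1.0, 164.0]]
600 47 [[-16.0, 121.0], [-5.0, 140.0]]
610 33 [[-13.0, 112.0], [-6.0, 128.0]]
620 1 [[-10.0, 114.0], [-10.0, 114.0]]
```

View pics/p4.png

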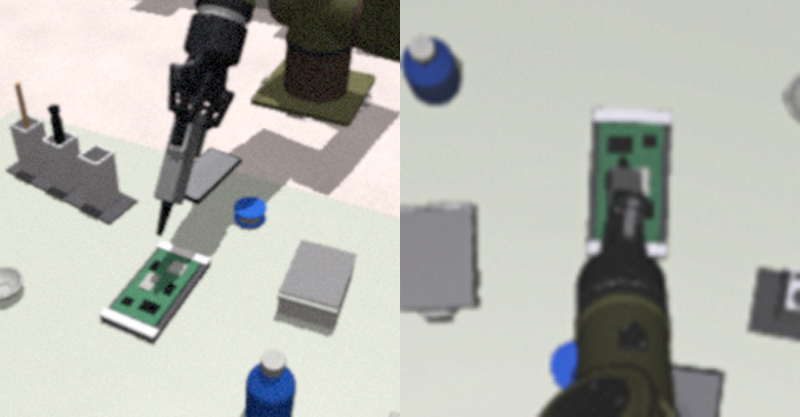

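The tip (right crop, about (622,165)) is above the board, currently about (621,-10,112) at a 41° lean. Joint 5 is near its limit, so I'll ease the tilt slightly while lowering and centring.

Call:
jog_arm(
  plan=[
    {"claw": 1,"tx": 0.2,"ty": -0.3,"tz": -0.5,"rx": 0,"ry": 1,"rz": 0},
    {"claw": 1,"tx": 0.1,"ty": -0.3,"tz": -0.5,"rx": 0,"ry": 1,"rz": 0},
    {"claw": 1,"tx": 0.1,"ty": -0.2,"tz": -0.5,"rx": 0,"ry": 0,"rz": 0},
    {"claw": 1,"tx": 0,"ty": 0,"tz": -0.5,"rx": 0,"ry": 0,"rz": 0},
    {"claw": 1,"tx": 0,"ty": 0,"tz": 0,"rx": 0,"ry": 0,"rz": 0},
  ],
)

```text
clock: 10.13
tool_pos: [551.5, -15.8, 174.6]
eef_rot: [0.18, 0.879, 0.036]
contact_force: [-0.6, 0.2, -2.5]
gripper_width: 29.4
```

Call:
jog_arm(
  plan=[
    {"claw": 1,"tx": 0,"ty": 0,"tz": 0,"rx": 0,"ry": 0,"rz": 0},
    {"claw": 1,"tx": 0,"ty": 0,"tz": 0,"rx": 0,"ry": 0,"rz": 0},
    {"claw": 1,"tx": 0,"ty": 0,"tz": 0,"rx": 0,"ry": 0,"rz": 0},
    {"claw": 1,"tx": 0,"ty": 0,"tz": 0,"rx": 0,"ry": 0,"rz": 0},
    {"claw": 1,"tx": 0,"ty": 0,"tz": 0,"rx": 0,"ry": 0,"rz": 0},
  ],
)

```text
clock: 10.55
tool_pos: [551.6, -15.6, 175.1]
eef_rot: [0.18, 0.878, 0.036]
contact_force: [0.0, 0.3, -2.5]
gripper_width: 29.6
```

```bash
cat > chk.py <<'E'
from h import *
s,M=pose();print('tip est',s['tool_pos']+108*M[:,0], 'jv',abs(s['joint_velocities']).max())
c=snap('scene');W=cloud(c)
m=(W[...,2]>40)&(abs(W[...,0]-620)<45)&(abs(W[...,1]+18)<30);P=W[m]
for x in range(580,660,10):
    q=P[(P[:,0]>x)&(P[:,0]<x+10)]
    if len(q): print(x,len(q),np.percentile(q,[5,95],axis=0)[:,1:].round(0).tolist())
E
python3 chk.py
```

```text
{'clock': 10.55, 'tool_pos': [551.58, -15.6, 175.07], 'joints': [-0.21, 0.15, 2.21, 0.96, 0.19, -0.96], 'contact_force': [0.04, 0.25, -2.49], 'gripper_width': 29.63} x [ 0.638  0.023 -0.77 ] z [ 0.763 -0.151  0.628] jaw az -11.2
tip est [620.50684312 -13.08765161  91.96327707] jv 0.005990271434392902
580 128 [[-34.0, 129.0], [-4.0, 164.0]]
590 117 [[-34.0, 125.0], [-6.0, 151.0]]
600 83 [[-28.0, 110.0], [-9.0, 141.0]]
610 40 [[-23.0, 96.0], [-14.0, 112.0]]
620 11 [[-22.0, 91.0], [-16.0, 100.0]]
```

The tip is at about (624,-19,91), which is 75 mm above the board and about 4 mm off its centre. The lean is 40° and the arm is still. Handing in.

```bash
python3 -c "
from h import *
W=cloud(snap('scene'))
for o in((456,367),(533,182)):
    m=(np.hypot(W[...,0]-o[0],W[...,1]-o[1])<25);print(np.percentile(W[m][:,2],[5,50,95]).round(1))
s,_=pose();print(arm.close_job())"
```

```text
[44.1 45.9 47.8]
[43.6 45.3 47. ]
{'clock': 10.65, 'tool_pos': [551.5, -15.61, 174.89], 'joints': [-0.21, 0.15, 2.21, 0.96, 0.19, -0.96], 'contact_force': [0.29, -0.71, -1.88], 'gripper_width': 29.65} x [ 0.638  0.023 -0.77 ] z [ 0.763 -0.151  0.628] jaw az -11.2
the job is handed in; nothing more can be done
None
```

I pressed both parts-box covers shut, drew the blower out of its well, and handed the job in at 10.65 s while holding it over the board.

- **Covers:** just before hand-in both lay level, at about 45.9 mm and 45.3 mm above the bench (45.5 mm when shut). Each had stopped hard at 27 N when pressed.
- **Blower:** it leans about 40°, nozzle down and still, gripped at 29.6 mm. I eased the lean below 45° because joint 5 was close to its limit.
- **Nozzle tip:** it is about 75 mm above the board's face. The camera puts the tip about 4 mm from the board's centre and the arm's own pose puts it about 5.5 mm away. The two differ by about 5 mm sideways, because the blower sits slightly off-centre in the pads.
- **Bystanders:** they looked undisturbed in the pictures, but I did not measure their positions again. The purple look-alike was left alone.

The first two move calls were refused for missing keys, before the arm had moved.

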